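# Pack the hand presses into their crate

### The job

Pack all four plaster hand presses (long, wide, square and round) into the open plywood crate, upright and down flat on its floor; the square one stands askew in the middle of the crate and has to make room, since they only just fit together. Plaster chips: set the presses down rather than dropping them, do not tip them over, and leave the bottle, brush jar and tub standing where they are.

Things in the scene. Friction and masses are not known exactly. Their poses are not given: they have to be found in the camera images.
- crate: Open plywood crate, fixed to the bench, outside 240 (x) by 170 (y) by 62 mm (z), walls and floor 10 mm thick, so inside 220 by 150 and 52 deep. Origin: centre of its underside on the bench; x along its long side, z up. Its place and yaw vary.
- crate_in (a point): Centre of the crate's inner floor, 10 mm above the bench, same axes as the crate.
- long_press: Hand press: solid pale plaster block 140 x 64 x 60 mm (x, y, z) with its foot chamfered 6 mm all round. A wooden bar handle, 14 thick (y), 80 long (x) and 40 high, stands on the middle of its top along the block's long axis x, so it is grasped across y from above. Origin: centre of its underside, z up. About 0.5 kg (hidden variation). Stands on the bench.
- wide_press: Hand press: solid pale plaster block 136 x 76 x 66 mm (x, y, z) with its foot chamfered 6 mm all round. A wooden bar handle, 14 thick (y), 80 long (x) and 40 high, stands on the middle of its top along the block's long axis x, so it is grasped across y from above. Origin: centre of its underside, z up. About 0.6 kg (hidden variation). Stands on the bench.
- square_press: Hand press: solid pale plaster block 70 x 70 x 62 mm (x, y, z) with its foot chamfered 6 mm all round. A wooden bar handle, 14 thick (y), 44 long (x) and 40 high, stands on the middle of its top along its x axis, so it is grasped across y from above. Origin: centre of its underside, z up. About 0.3 kg. Starts standing askew near the middle of the crate, on its floor, where it blocks the others.
- round_press: Hand press: solid pale plaster cylinder, diameter 70, 64 mm high, foot chamfered 6 mm, with a wooden cylindrical knob, diameter 30 and 40 high, on the middle of its top (total height 104). Origin: centre of its underside, z up. About 0.26 kg. Stands on the bench.
- slip_bottle: Bystander: white plastic bottle, diameter 56, 150 mm high, standing between the crate and the presses on one side. Origin: centre of its underside.
- brush_jar: Bystander: ceramic jar, diameter 56, 85 high, with brushes up to 151 mm above the bench (all one piece), standing between the crate and the presses on the other side. Origin: centre of its underside.
- pigment_tub: Bystander: round white tub with a lid, diameter 90, 100 mm high, among the presses. Origin: centre of its underside.
There are look-alikes about, which are no part of the job. Leave any purple or red look-alike of the round_press alone.

How it is judged:
By the outcome, as a careful person would: the job done as asked, in the order asked, and still so for the second after the job is handed in, with the robot touching nothing.
It also fails if it takes over 72 s, if anything falls off the work surface, if the arm or the gripper's body presses on something with over 40 N, if the wrist force passes 120 N, or if a joint passes its speed limit or range.

### The arm

A 6-joint arm with a two-finger parallel gripper is mounted at the origin on the work surface. World frame = base frame: x ahead of the robot, y to its left, z up, the work surface at z = 0. Lengths are in mm, angles in rad, forces in N, time in s.
With the tool pointing down it reaches from about 250 to 725 mm from the base axis. Payload 4 kg.
Tool frame: the origin (TCP) lies at the very end of the fingers, on their centre line; the grasp point (between the pads) lies behind it (grasp_offset is the y of the grasp point in the tool frame, in mm); y points along the fingers, x is the direction in which the jaws open and shut, and the axes are right-handed (so a half turn about y gives the same grasp; the last joint's range is limited). The gripper opens to 85 mm and grips with 20 to 120 N. Pads are 22 mm wide; open, the fingers measure 114 mm over their backs; the gripper's body (76 mm by 85 mm) begins 54 mm behind the grasp point. The pads swing forward as they close: fully open they stand 13 mm farther back than shut.
Start: joints at [1.171, 0.241, 0.005, 1.335, 0, 1.571], TCP at [194.615, 460.57, 205.106] pointing down, gripper open.
Joint ranges: [-2.72, 2.72], [-1.05, 1.87], [-1.09, 1.28], [-1.99, 2.15], [-1.42, 1.44], [-3.14, 3.14]. Speed limits (rad/s): [2.79, 2.79, 3.14, 3.14, 3.14, 3.14].

### API

Orientations are given as a unit quaternion [w, x, y, z].
In Python, from plant import read_state, grab_frame, camera_model, hand_in, cut_out, grasp_offset gives the robot as it stands.
- The arm moves only by the tool play_rows, never from a script. Its arguments are lists of equal length, an entry for each row: "hand": the opening, from -1 (shut) to 1 (fully open); "dp": the shift along the world's x, y, z in m, a list of three; "rot": the turn, a rotation vector about the world's x, y, z in rad, a list of three. A call has exactly 10 rows; each row shifts and turns the commanded pose from where the row before left it; what a row does not reach is not made up. A row lasts 1/8 s, in which the tool goes at most 62.5 mm and 10.7 degrees, less where a joint would pass 70% of its speed; a pose out of reach is approached as far as the arm can. A call with a gripper value outside its range is refused whole. The fingers move at their own pace and stop on an object; "squeeze" is the grip in N (left out, the last holds). Time passes only in rows, so rows that do not move let the fingers close, or fill a call up. It gives the time, the measured TCP pose, the force and the opening at its end, in the units of the state.
- read_state(): the state, without advancing time (a new reading comes with each control period).
- grab_frame(name): name is "scene" or "top" or "wrist"; returns the picture (420x560x3 uint8, blue, green, red); there is no depth.
- camera_model(name): a dict with "fx", "fy", "cx", "cy" (pixels), "R" (3x3) and "t" (3): a world point X has camera coordinates R X + t. Camera axes: x right, y down, z forward; pixel columns grow to the right and rows downward; lengths in mm; the calibration is good to about 2 mm. A picture is of the moment at which its call begins: read the wrist's pose just before it. camera_model takes no time and is no camera call; for the wrist camera it gives the pose at the moment of the call.
- hand_in(): hands the job in, once; it reports no verdict.
Trained networks look in the newest picture that a camera, given by its name, has taken for a name from the list of things; names that differ only in an ending like _2 or _b are one class to them, and where a whole thing is asked for, a point or a joint stands for the part that bears it (a point fixed in the world has none). Each returns a list of dicts, best first, with "confidence" (0 to 1); they miss things now and then, are a little off and sometimes report something else, mostly with a low value. They report only what shows in the picture. A call takes as long as a camera call. They do not tell look-alikes from the thing itself.
- cut_out(camera, target): "mask" (420x560 bool, what is visible of it) and "location" ([column, row] in pixels, amid what is visible of it).
The state is a dict: "clock": time; "joint_positions": joint angles; "dq": joint speeds; "joint_torque": joint torques, N m; "eef_pos": TCP position; "ee_rot": TCP orientation; "wrist_force": force on the tool from outside, world axes, zero at the start; "moment": the same for the moment, N m; "finger_gap": finger opening in mm.
Only numpy, scipy, OpenCV 4.12 (cv2) and the standard library are available. Lean on these libraries where they do the work, as an engineer would, in place of code of your own. Each camera call takes 0.05 s, during which the arm holds its last target. There are 200 camera calls.

## Working session

There is one attempt and no reset: what is moved stays moved. The work goes in short steps, Python scripts to look and compute and a tool call to move; the robot and the scene stay as the last step left them, time stands still between calls to the robot, and variables do not carry over. Pictures are saved under pics/ and viewed, about 8 in all and at most 12, crops included, and the job is handed in when it is done.

Besides the shell and the picture viewer there is one more tool, called after ">>>" by a JSON object that holds its "fn" and its "kwargs". play_rows: Moves the arm, as the interface text tells. Its arguments: {"type":"object","properties":{"hand":{"type":"array","items":{"type":"number"}},"dp":{"type":"array","items":{"type":"array","items":{"type":"number"}}},"rot":{"type":"array","items":{"type":"array","items":{"type":"number"}}},"squeeze":{"type":"number"}},"required":["hand","dp","rot"]}

```bash
ls; mkdir -p pics; python3 - <<'E'
from plant import *
import cv2,numpy as np
s=read_state();print(s['clock'],s['eef_pos'],s['ee_rot'],s['finger_gap'],grasp_offset)
for n in("top","scene"):
    f=grab_frame(n);cv2.imwrite(f"pics/{n}0.png",f)
    m=camera_model(n);print(n,m['fx'],m['cx'],m['cy'],np.round(m['R'],3).tolist(),np.round(m['t'],1))
    for t in("crate","long_press","wide_press","square_press","round_press","slip_bottle","brush_jar","pigment_tub"):
        if n=="top":
            print(t,[(d['location'],round(d['confidence'],2),int(d['mask'].sum())) for d in cut_out(n,t)][:4])
E
```

```text
pics
0.0 [194.34232286 459.93984187 204.21624009] [-0.58891064  0.58973954  0.39014217 -0.39138295] 85.40388239372432 -18.700000000000003
top 431.65641829524645 279.3288320267778 210.66973112338695 [[0.015, -1.0, -0.009], [-0.998, -0.015, -0.059], [0.059, 0.01, -0.998]] [ -47.   449.9 1096.5]
crate [([264.4, 180.8], 0.66, 5591)]
long_press [([134.2, 230.2], 0.89, 1619)]
wide_press [([377.0, 156.3], 0.95, 2052)]
square_press [([258.9, 164.2], 0.58, 895)]
round_press [([380.1, 233.1], 0.89, 767), ([390.1, 281.0], 0.76, 723), ([430.8, 242.7], 0.57, 856)]
slip_bottle [([188.3, 199.8], 0.94, 505)]
brush_jar [([343.4, 195.6], 0.56, 528)]
pigment_tub [([145.1, 158.4], 0.58, 1380)]
scene 506.6894939676796 274.00733455623896 205.37746129912648 [[-0.533, 0.846, -0.012], [0.481, 0.291, -0.827], [-0.697, -0.446, -0.562]] [ 275.6 -144.  1394.1]
```

```bash
python3 -c "
import cv2
f=cv2.imread('pics/top0.png')[110:310,90:470];cv2.imwrite('pics/top0c.png',cv2.resize(f,None,fx=2.1,fy=2.1,interpolation=cv2.INTER_CUBIC))"
```

```text
(no output)
```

View pics/top0c.png

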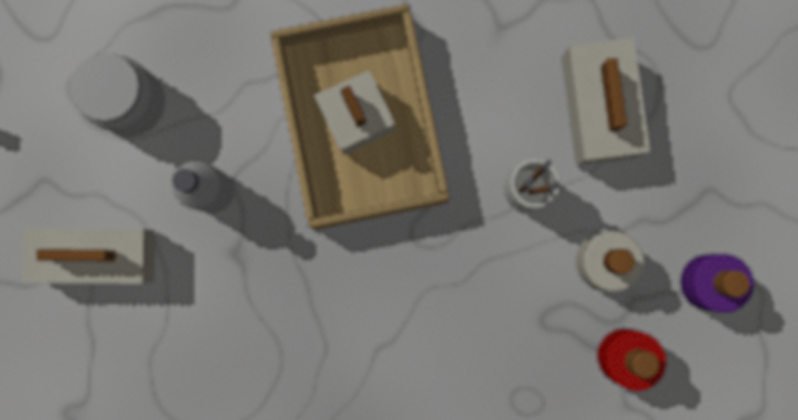

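View pics/scene0.png

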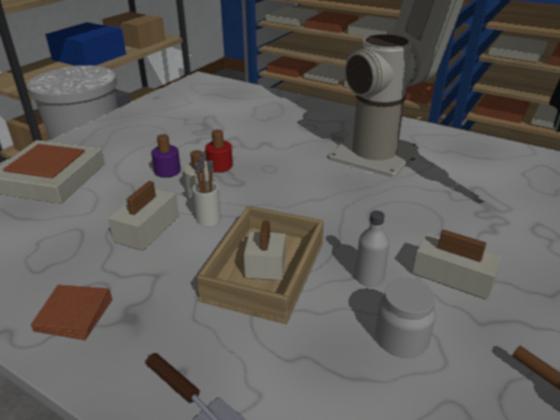

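Top view (full-frame pixels):
- The square press is in the crate at (259,164), with the long press at (134,230) and the wide press at (377,156).
- Three things could be taken for the round press: white/pale at (380,233), red at (390,281) and purple at (431,243). The pale one is the right one.
- The bottle at (188,200) and the jar at (343,196) stand in between, and the tub is at (145,158).

Next I fit poses by matching silhouettes.

```bash
cat > h.py <<'E'
from plant import *
import cv2,numpy as np
from scipy.optimize import minimize
from scipy.spatial.transform import Rotation as Ro
def box(lx,ly,z0,z1,c=0):
    return [(sx*(lx/2-i),sy*(ly/2-i),z) for sx in(-1,1) for sy in(-1,1) for z,i in((z0,c),(z0+c,0),(z1,0))]
def cyl(d,z0,z1,c=0):
    a=np.linspace(0,2*np.pi,32,endpoint=False)
    return [((d/2-i)*np.cos(t),(d/2-i)*np.sin(t),z) for t in a for z,i in((z0,c),(z0+c,0),(z1,0))]
M={'crate':[box(240,170,0,62)],
'long_press':[box(140,64,0,60,6),box(80,14,60,100)],
'wide_press':[box(136,76,0,66,6),box(80,14,66,106)],
'square_press':[box(70,70,0,62,6),box(44,14,62,102)],
'round_press':[cyl(70,0,64,6),cyl(30,64,104)],
'slip_bottle':[cyl(56,0,120)], 'brush_jar':[cyl(56,0,85)],'pigment_tub':[cyl(90,0,100)]}
K=4
def proj(m,P):
    q=np.asarray(P)@np.asarray(m['R']).T+np.asarray(m['t'])
    return np.c_[m['fx']*q[:,0]/q[:,2]+m['cx'],m['fy']*q[:,1]/q[:,2]+m['cy']]
def place(P,p,z):
    c,s=np.cos(p[2]),np.sin(p[2]);P=np.asarray(P)
    return np.c_[c*P[:,0]-s*P[:,1]+p[0],s*P[:,0]+c*P[:,1]+p[1],P[:,2]+z]
def render(m,name,p,z):
    im=np.zeros((420*K,560*K),np.uint8)
    for part in M[name]:
        h=cv2.convexHull(((proj(m,place(part,p,z))+.5)*K-.5).astype(np.float32))
        cv2.fillConvexPoly(im,np.round(h*16).astype(np.int32),1,shift=4)
    return im
def back(m,uv,z):
    R=np.asarray(m['R']);d=R.T@np.array([(uv[0]-m['cx'])/m['fx'],(uv[1]-m['cy'])/m['fy'],1]);o=-R.T@np.asarray(m['t'])
    return (o+d*(z-o[2])/d[2])[:2]
def fit(views,name,p0,z=0):
    """views: list of (model,mask)"""
    V=[(m,cv2.resize(k.astype(np.uint8),None,fx=K,fy=K,interpolation=cv2.INTER_NEAREST)) for m,k in views]
    def cost(p):
        c=0
        for m,k in V:
            r=render(m,name,p,z);c+=1-(r&k).sum()/max(1,(r|k).sum())
        return c/len(V)
    best=None
    for a in ([0] if name in('round_press','slip_bottle','brush_jar','pigment_tub') else [-.3,0,.3]):
        r=minimize(cost,[*p0[:2],p0[2]+a],method='Nelder-Mead',options=dict(initial_simplex=np.array([p0[2]+a])*[[0,0,1]]*4*1.0+np.array([[p0[0],p0[1],0]]*4)+np.array([[0,0,0],[15,0,0],[0,15,0],[0,0,.15]]),xatol=.05,fatol=1e-4,maxiter=150))
        if best is None or r.fun<best.fun: best=r
    return best.x,1-best.fun
def hullmask(k):
    c=max(cv2.findContours(k.astype(np.uint8),cv2.RETR_EXTERNAL,cv2.CHAIN_APPROX_NONE)[0],key=cv2.contourArea)
    o=np.zeros(k.shape,np.uint8);cv2.fillConvexPoly(o,cv2.convexHull(c),1);return o>0
E
cat > a.py <<'E'
from h import *
np.set_printoptions(precision=3,suppress=True)
init={'crate':.17,'long_press':1.57,'wide_press':.1,'square_press':.3,'round_press':0,'slip_bottle':0,'brush_jar':0,'pigment_tub':0}
fr={n:grab_frame(n) for n in('top','scene')}
cm={n:camera_model(n) for n in fr}
for t,y in init.items():
    z=10 if t=='square_press' else 0
    vs=[];p0=None
    for n in fr:
        ds=cut_out(n,t)
        if not ds: continue
        if t=='round_press':   # least colourful
            ds=sorted(ds,key=lambda d:np.ptp(fr[n][d['mask']].mean(0)))
        k=ds[0]['mask']
        if t=='crate':k=hullmask(k)
        if p0 is None:p0=[*back(cm[n],ds[0]['location'],z+45),y]
        p,q=fit([(cm[n],k)],t,p0,z);print(t,n,p,round(q,3));vs.append((cm[n],k))
    if len(vs)>1:print('  both',*fit(vs,t,p0,z))
E
time python3 a.py; python3 - <<'E'
from h import *
print(Ro.from_quat(np.roll(read_state()['ee_rot'],-1)).as_matrix().round(3))
E
```

```text
crate top [562.668   6.991   0.212] 0.977
crate scene [562.972   8.313   0.217] 0.987
  both [562.591   7.859   0.218] 0.9804061240595097
long_press top [391.588 328.763   4.726] 0.969
long_press scene [391.472 328.442   4.728] 0.952
  both [391.557 328.743   4.723] 0.9590857888075197
wide_press top [ 585.668 -285.899    0.129] 0.962
wide_press scene [ 584.891 -284.982    0.157] 0.965
  both [ 585.2   -285.42     3.291] 0.9609327965436056
square_press top [566.866  13.745   2.029] 0.932
round_press top [ 609.582 -283.076   -0.117] 0.4
round_press scene [ 584.677 -284.092    0.   ] 0.0
  both [ 609.582 -283.076   -0.117] 0.2000284378159758
slip_bottle top [473.117 183.729   0.047] 0.846
slip_bottle scene [468.614 188.331   0.076] 0.831
  both [473.854 189.826   0.051] 0.8168993444658372
brush_jar top [ 483.569 -197.72     0.055] 0.895
brush_jar scene [ 480.666 -198.558    0.063] 0.778
  both [ 482.086 -197.437    0.065] 0.8347118190803893
pigment_tub top [581.239 291.498   0.015] 0.905
pigment_tub scene [581.134 295.912   0.021] 0.889
  both [582.539 295.347   0.027] 0.8912050247366156
[[ 0.389 -0.    -0.921]
 [ 0.921 -0.     0.389]
 [-0.    -1.     0.   ]]
real	0m57.854s
user	0m30.598s
sys	0m23.162s
```

>>> {"fn": "play_rows", "kwargs": {"hand": [0,0,0,0,0,0,0,0,0,0], "dp": [[0.0373,-0.0446,0],[0.0373,-0.0446,0],[0.0373,-0.0446,0],[0.0373,-0.0446,0],[0.0373,-0.0446,0],[0.0373,-0.0446,0],[0.0373,-0.0446,0],[0.0373,-0.0446,0],[0.0373,-0.0446,0],[0.0373,-0.0446,0]], "rot": [[0,0,0.03],[0,0,0.03],[0,0,0.03],[0,0,0.03],[0,0,0.03],[0,0,0.03],[0,0,0.03],[0,0,0.03],[0,0,0.03],[0,0,0.03]], "squeeze": 50}}

```text
clock: 2.65
eef_pos: [568.8, 12.9, 205.2]
ee_rot: [-0.524, 0.524, 0.475, -0.474]
wrist_force: [-0.5, 0.9, -0.1]
finger_gap: 42.3
```

```bash
cat >> h.py <<'E'
def st():
    s=read_state();R=Ro.from_quat(np.roll(s['ee_rot'],-1)).as_matrix()
    print('t',round(s['clock'],2),'tcp',np.round(s['eef_pos'],1),'jawang',round(np.arctan2(R[1,0],R[0,0]),3),'down',np.round(R[:,1],3),'q',np.round(s['joint_positions'],2),'F',np.round(s['wrist_force'],1),'gap',round(s['finger_gap'],1))
    return s
E
python3 - <<'E'
from h import *
s=st();m=camera_model('wrist');f=grab_frame('wrist');cv2.imwrite('pics/w1.png',f)
print((-np.asarray(m['R']).T@m['t']).round(1),np.round(m['R'],2).tolist(),m['fx'])
for t,z,p in(('square_press',10,[567,14,.458]),):
    for d in cut_out('wrist',t)[:1]:
        print(d['location'],d['confidence'],d['mask'].sum(),*fit([(m,d['mask'])],t,p,z))
E
```

```text
t 2.65 tcp [568.8  12.9 205.2] jawang 1.472 down [ 0.001  0.    -1.   ] q [0.02 0.38 0.2  1.39 0.   0.12] F [-0.5  0.9 -0.1] gap 42.3
[500.   20.3 374.3] [[0.1, 0.99, 0.0], [0.96, -0.1, 0.27], [0.27, -0.03, -0.96]] 330.00651876494226
[279.7, 186.5] 0.85 5662 [566.59578963  12.63229504   2.0155521 ] 0.9738102429132329
```

View pics/w1.png

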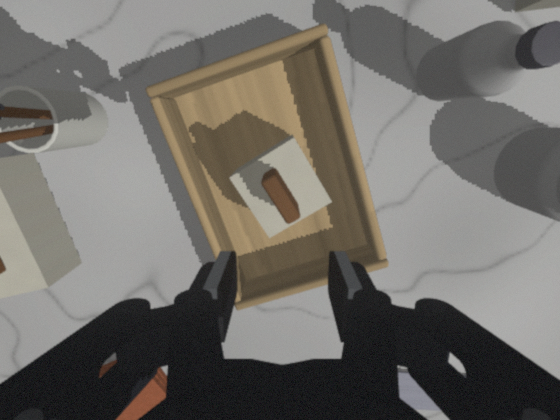

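The close view shows the square press at (280,187) in the crate, its handle running from (268,172) to (290,220), so its yaw is about 0.445. Nothing is in the way above it.

>>> {"fn": "play_rows", "kwargs": {"hand": [0,0,0,0,0,0,-1,-1,-1,-1], "dp": [[-0.001,0,-0.015],[-0.001,0,-0.015],[0,0,-0.015],[0,0,-0.03],[0,0,-0.03],[0,0,-0.022],[0,0,0],[0,0,0],[0,0,0],[0,0,0]], "rot": [[0,0,0.181],[0,0,0.181],[0,0,0.181],[0,0,0],[0,0,0],[0,0,0],[0,0,0],[0,0,0],[0,0,0],[0,0,0]], "squeeze": 50}}

```text
clock: 4.0
eef_pos: [565.9, 14.7, 78.6]
ee_rot: [-0.378, 0.378, 0.598, -0.597]
wrist_force: [0.4, 0.2, -3.2]
finger_gap: 12.3
```

```bash
python3 -c "
from h import *
st()"
```

```text
t 4.0 tcp [565.9  14.7  78.6] jawang 2.014 down [ 0.001  0.    -1.   ] q [ 0.03  0.45 -0.03  1.09  0.   -0.42] F [ 0.4  0.2 -3.2] gap 12.3
```

>>> {"fn": "play_rows", "kwargs": {"hand": [-1,-1,-1,-1,-1,-1,-1,-1,-1,-1], "dp": [[0,0,0.006],[0,0,0.01],[0.005,0.004,0.01],[0.01,0.008,0.01],[0.015,0.011,0.01],[0.015,0.011,0.01],[0.01,0.008,0.01],[0.0035,0.003,0],[0,0,0],[0,0,0]], "rot": [[0,0,0],[0,0,0],[0,0,0],[0,0,-0.05],[0,0,-0.063],[0,0,-0.063],[0,0,-0.05],[0,0,0],[0,0,0],[0,0,0]]}}

```text
clock: 5.25
eef_pos: [623.3, 59.2, 143.5]
ee_rot: [0.443, -0.442, -0.551, 0.552]
wrist_force: [-0.3, -0.3, -3.4]
finger_gap: 12.4
```

```bash
cat > look.py <<'E'
from h import *
import sys
# usage: look.py cam name x y yaw z [pic] ; pose fit
np.set_printoptions(precision=3,suppress=True)
s=st()
for a in sys.argv[1:]:
    cam,t,x,y,w,z,pic=a.split(',')
    m=camera_model(cam);f=grab_frame(cam)
    if pic:cv2.imwrite('pics/'+pic,f)
    ds=cut_out(cam,t)
    if t=='round_press':ds=sorted(ds,key=lambda d:np.ptp(f[d['mask']].mean(0)))
    for d in ds[:1]:
        k=d['mask']
        if t=='crate':k=hullmask(k)
        print(cam,t,d['location'],round(d['confidence'],2),k.sum(),*fit([(m,k)],t,[float(x),float(y),float(w)],float(z)))
E
python3 look.py wrist,square_press,624,59,.217,76,w2.png top,crate,562,7.8,.217,0,
```

```text
t 5.25 tcp [623.3  59.2 143.5] jawang 1.788 down [-0.002 -0.    -1.   ] q [ 0.09  0.52  0.26  1.31 -0.   -0.12] F [-0.3 -0.3 -3.4] gap 12.4
wrist square_press [281.3, 220.5] 0.81 13547 [622.504  58.649   0.22 ] 0.8021185811813595
top crate [273.1, 171.6] 0.68 4455 [560.339 -15.594   0.399] 0.659746112404143
```

View pics/w2.png

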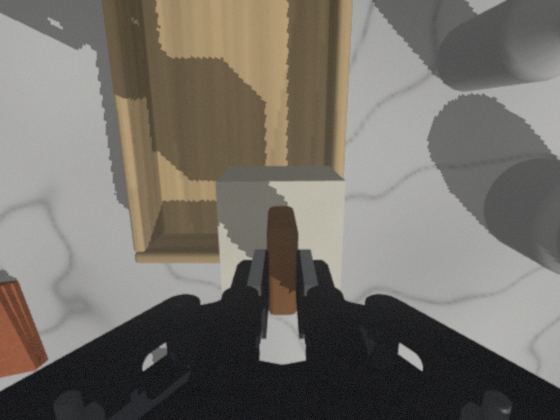

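The square press is held over its corner at (281,180), level and in line with the crate. Setting it down.

>>> {"fn": "play_rows", "kwargs": {"hand": [-1,-1,-1,-1,-1,-1,-1,-0.2,-0.2,-0.2], "dp": [[0.001,0,-0.018],[0,0,-0.022],[0,0,-0.015],[0,0,-0.007],[0,0,-0.003],[0,0,-0.001],[0,0,0],[0,0,0],[0,0,0],[0,0,0.01]], "rot": [[0,0,0],[0,0,0],[0,0,0],[0,0,0],[0,0,0],[0,0,0],[0,0,0],[0,0,0],[0,0,0],[0,0,0]]}}

```text
clock: 6.7
eef_pos: [624.7, 59.5, 88.2]
ee_rot: [0.443, -0.443, -0.551, 0.551]
wrist_force: [-0.2, 0.3, 0.3]
finger_gap: 34.2
```

>>> {"fn": "play_rows", "kwargs": {"hand": [-0.1,-0.1,0,0,0,0,0,0,0,0], "dp": [[0,0,0.058],[0,0,0.06],[-0.0292,0.0336,0],[-0.0292,0.0336,0],[-0.0292,0.0336,0],[-0.0292,0.0336,0],[-0.0292,0.0336,0],[-0.0292,0.0336,0],[-0.0292,0.0336,0],[-0.0292,0.0336,0]], "rot": [[0,0,0],[0,0,0],[0,0,0.1702],[0,0,0.1702],[0,0,0.1702],[0,0,0.1702],[0,0,0.1702],[0,0,0.1702],[0,0,0.1702],[0,0,0.1702]]}}

```text
clock: 7.95
eef_pos: [390.8, 329.6, 207.4]
ee_rot: [0.005, -0.004, 0.708, -0.707]
wrist_force: [0.5, 1.0, -0.1]
finger_gap: 42.7
```

```bash
python3 look.py wrist,long_press,391.5,328.7,1.58,0,w3.png top,square_press,624,59,.217,10, top,crate,562,7.8,.217,0, scene,crate,562,7.8,.217,0,s3.png
```

```text
t 7.95 tcp [390.8 329.6 207.4] jawang -3.128 down [ 0.002  0.001 -1.   ] q [ 0.7   0.26  0.04  1.35  0.   -0.88] F [ 0.5  1.  -0.1] gap 42.7
wrist long_press [281.2, 181.7] 0.59 9292 [391.189 329.305   7.863] 0.981527052531194
top square_press [241.5, 140.3] 0.56 935 [626.22   57.52    0.224] 0.9615884570388665
top crate [262.8, 174.7] 0.94 7023 [562.871   6.894   3.361] 0.9602720241799271
scene crate [258.2, 252.9] 0.66 10378 [563.372   8.473   0.221] 0.9815576457685109
```

>>> {"fn": "play_rows", "kwargs": {"hand": [0,0,0,0,0,-1,-1,-1,-1,-1], "dp": [[0.0005,0,-0.035],[0,0,-0.05],[0,0,-0.038],[0,0,-0.018],[0,0,0],[0,0,0],[0,0,0],[0,0,0],[0,0,0],[0,0,0.005]], "rot": [[0,0,0],[0,0,0],[0,0,0],[0,0,0],[0,0,0],[0,0,0],[0,0,0],[0,0,0],[0,0,0],[0,0,0]], "squeeze": 70}}

```text
clock: 9.6
eef_pos: [391.6, 328.0, 69.9]
ee_rot: [-0.003, 0.003, -0.707, 0.707]
wrist_force: [-1.0, 0.1, -3.4]
finger_gap: 11.7
```

>>> {"fn": "play_rows", "kwargs": {"hand": [-1,-1,-1,-1,-1,-1,-1,-1,-1,-1], "dp": [[0,0,0.035],[0,0,0.05],[0,0,0.05],[0.01,-0.025,0.025],[0.02,-0.045,0.005],[0.022,-0.05,0],[0.022,-0.05,0],[0.022,-0.05,0],[0.02,-0.045,0],[0.011,-0.025,0]], "rot": [[0,0,0],[0,0,0],[0,0,-0.1704],[0,0,-0.1704],[0,0,-0.1704],[0,0,-0.1704],[0,0,-0.1704],[0,0,-0.1704],[0,0,-0.1704],[0,0,-0.1704]]}}

```text
clock: 10.85
eef_pos: [519.3, 35.9, 234.3]
ee_rot: [0.446, -0.445, -0.549, 0.55]
wrist_force: [0.1, 0.1, -4.4]
finger_gap: 11.5
```

```bash
python3 look.py wrist,long_press,518,39,.217,165,w4.png wrist,crate,562,7.8,.217,0,
```

```text
t 10.85 tcp [519.3  35.9 234.3] jawang 1.778 down [-0.001 -0.001 -1.   ] q [ 0.07  0.27  0.12  1.42 -0.   -0.14] F [ 0.1  0.1 -4.4] gap 11.5
wrist long_press [280.7, 195.3] 0.76 19930 [518.484  36.762   0.206] 0.7419302752990677
wrist crate [199.3, 182.0] 0.98 22167 [561.816   6.886   0.209] 0.6515761197101322
```

View pics/w4.png

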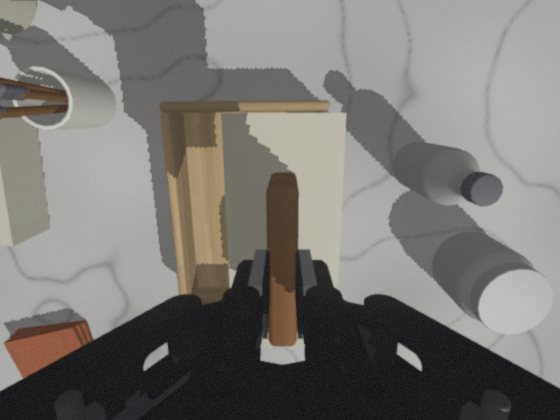

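>>> {"fn": "play_rows", "kwargs": {"hand": [-1,-1,-1,-1,-1,-1,-1,-1,-1,-1], "dp": [[-0.0005,0.002,-0.02],[0,0,-0.04],[0,0,-0.035],[0,0,-0.015],[0,0,-0.01],[0,0,-0.01],[0,0,-0.01],[0,0,-0.005],[0,0,0],[0,0,0]], "rot": [[0,0,0.008],[0,0,0],[0,0,0],[0,0,0],[0,0,0],[0,0,0],[0,0,0],[0,0,0],[0,0,0],[0,0,0]]}}

```text
clock: 12.3
eef_pos: [518.5, 40.4, 90.2]
ee_rot: [-0.441, 0.441, 0.553, -0.553]
wrist_force: [0.2, -0.5, -4.4]
finger_gap: 11.5
```

```bash
python3 look.py top,long_press,518,39,.217,24, scene,long_press,518,39,.217,24, top,square_press,624,59,.217,10,
```

```text
t 12.3 tcp [518.5  40.4  90.2] jawang 1.794 down [-0.  0. -1.] q [ 0.08  0.36 -0.14  1.07  0.   -0.15] F [ 0.2 -0.5 -4.4] gap 11.5
top long_press [261.3, 197.7] 0.78 262 [456.68  -10.237   3.268] 0.16747902516979618
scene long_press [293.4, 234.0] 0.94 1722 [484.18   30.072   0.277] 0.6645582082205267
top square_press [254.2, 151.5] 0.63 14 [571.482  21.228   0.511] 0.01536561942653314
```

>>> {"fn": "play_rows", "kwargs": {"hand": [-1,-1,-1,-1,-1,-1,-0.2,-0.2,-0.2,-0.2], "dp": [[0,-0.001,-0.006],[0,0,-0.004],[0,0,-0.0025],[0,0,-0.0015],[0,0,0],[0,0,0],[0,0,0],[0,0,0],[0,0,0.01],[0,0,0.05]], "rot": [[0,0,0],[0,0,0],[0,0,0],[0,0,0],[0,0,0],[0,0,0],[0,0,0],[0,0,0],[0,0,0],[0,0,0]]}}

```text
clock: 13.85
eef_pos: [516.1, 39.1, 134.2]
ee_rot: [0.443, -0.439, -0.551, 0.554]
wrist_force: [0.6, -0.7, 0.4]
finger_gap: 34.2
```

>>> {"fn": "play_rows", "kwargs": {"hand": [-0.1,0,0,0,0,0,0,0,0,0], "dp": [[0,0,0.04],[0.004,-0.02,0.03],[0.009,-0.042,0],[0.009,-0.043,0],[0.009,-0.044,0],[0.009,-0.044,0],[0.009,-0.044,0],[0.009,-0.044,0],[0.009,-0.044,0],[0,0,0]], "rot": [[0,0,0],[0,0,-0.018],[0,0,-0.018],[0,0,-0.018],[0,0,-0.018],[0,0,0],[0,0,0],[0,0,0],[0,0,0],[0,0,0]]}}

```text
clock: 15.1
eef_pos: [585.5, -289.1, 205.6]
ee_rot: [0.462, -0.462, -0.535, 0.536]
wrist_force: [-0.5, 0.8, -0.3]
finger_gap: 42.8
```

```bash
python3 look.py wrist,wide_press,585,-285,.15,0, top,long_press,518,39,.217,10,t5.png top,square_press,624,59,.217,10, scene,long_press,518,39,.217,10, scene,square_press,624,59,.217,10,
python3 -c "
import cv2
f=cv2.imread('pics/t5.png')[110:310,200:420];cv2.imwrite('pics/t5c.png',cv2.resize(f,None,fx=3,fy=3,interpolation=cv2.INTER_CUBIC))"
```

```text
t 15.1 tcp [ 585.5 -289.1  205.6] jawang 1.718 down [ 0.    -0.001 -1.   ] q [-0.46  0.56  0.48  1.49 -0.   -0.61] F [-0.5  0.8 -0.3] gap 42.8
wrist wide_press [286.8, 184.4] 0.57 11051 [ 584.853 -285.315    0.138] 0.9835737313566034
top long_press [240.0, 140.7] 0.65 894 [632.309  57.669   0.139] 0.48805245804467823
top square_press [241.5, 139.3] 0.61 856 [627.99   57.367   0.227] 0.8941500524658972
scene long_press [294.2, 238.0] 0.68 1499 [469.172  22.75    0.353] 0.6353668368718086
scene square_press [270.7, 271.5] 0.8 1539 [593.495  40.974   0.211] 0.6655984971960551
```

View pics/t5c.png

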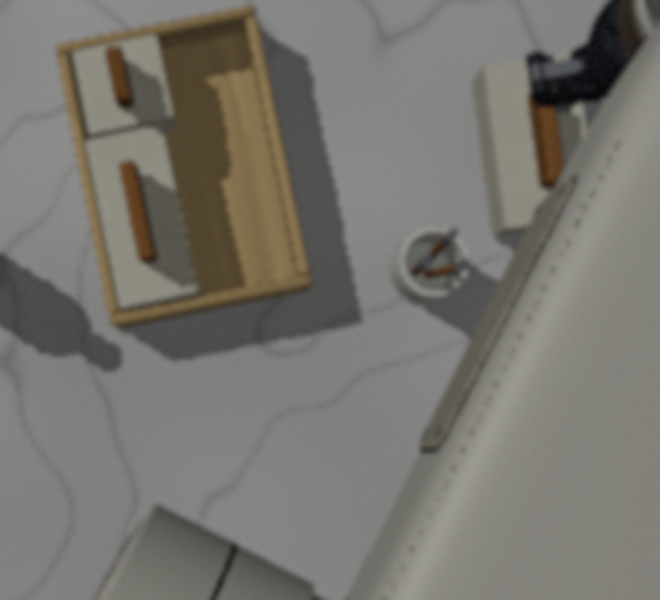

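The top view shows the square press (crop 120,85) and the long press (crop 140,215) sitting neatly along the left wall, with the right half free. Next is the wide press.

>>> {"fn": "play_rows", "kwargs": {"hand": [0,0,0,0,0,-1,-1,-1,-1,-1], "dp": [[-0.0005,0.0035,-0.03],[0,0,-0.05],[0,0,-0.035],[0,0,-0.018],[0,0,0],[0,0,0],[0,0,0],[0,0,0],[0,0,0],[0,0,0.005]], "rot": [[0,0,-0.009],[0,0,0],[0,0,0],[0,0,0],[0,0,0],[0,0,0],[0,0,0],[0,0,0],[0,0,0],[0,0,0]], "squeeze": 80}}

```text
clock: 16.85
eef_pos: [583.9, -281.2, 77.1]
ee_rot: [-0.464, 0.462, 0.534, -0.534]
wrist_force: [0.8, -0.5, -6.6]
finger_gap: 10.9
```

>>> {"fn": "play_rows", "kwargs": {"hand": [-1,-1,-1,-1,-1,-1,-1,-1,-1,-1], "dp": [[0,0,0.035],[0,0,0.05],[0,0,0.05],[-0.0045,0.02,0.025],[-0.009,0.045,0],[-0.01,0.05,0],[-0.01,0.05,0],[-0.009,0.045,0],[-0.006,0.028,0],[-0.003,0.012,0]], "rot": [[0,0,0],[0,0,0],[0,0,0],[0,0,0.02],[0,0,0.02],[0,0,0.02],[0,0,0.02],[0,0,0],[0,0,0],[0,0,0]]}}

```text
clock: 18.1
eef_pos: [531.7, -30.1, 236.6]
ee_rot: [0.442, -0.439, -0.552, 0.554]
wrist_force: [0.5, 0.0, -5.6]
finger_gap: 10.7
```

```bash
python3 look.py wrist,wide_press,533,-33,.217,165,w6.png; python3 - <<'E'
from h import *
m=camera_model('wrist');f=cv2.imread('pics/w6.png')
# overlay: crate inner rim (est), held wide press at tool pose
for p,z,P,c in(((562.9,7.6,.217),0,[(-110,-75,62),(110,-75,62),(110,75,62),(-110,75,62)],(0,0,255)),((562.9,7.6,.217),0,[(-120,-85,62),(120,-85,62),(120,85,62),(-120,85,62)],(255,0,0))):
    cv2.polylines(f,[np.round(proj(m,place(P,p,z))).astype(int)],True,c,1)
cv2.imwrite('pics/w6o.png',f)
for _ in range(3):st()
E
```

```text
t 18.1 tcp [531.7 -30.1 236.6] jawang 1.796 down [-0.004  0.001 -1.   ] q [-0.06  0.3   0.17  1.44  0.   -0.28] F [ 0.5  0.  -5.6] gap 10.7
wrist wide_press [282.1, 193.7] 0.79 23197 [529.79  -30.955   0.223] 0.7421150204086531
t 18.2 tcp [532.5 -31.  237.1] jawang 1.795 down [-0.003  0.001 -1.   ] q [-0.06  0.3   0.17  1.44  0.   -0.28] F [ 0.6  0.1 -5.4] gap 11.0
t 18.2 tcp [532.5 -31.  237.1] jawang 1.795 down [-0.003  0.001 -1.   ] q [-0.06  0.3   0.17  1.44  0.   -0.28] F [ 0.6  0.1 -5.4] gap 11.0
t 18.2 tcp [532.5 -31.  237.1] jawang 1.795 down [-0.003  0.001 -1.   ] q [-0.06  0.3   0.17  1.44  0.   -0.28] F [ 0.6  0.1 -5.4] gap 11.0
```

View pics/w6o.png

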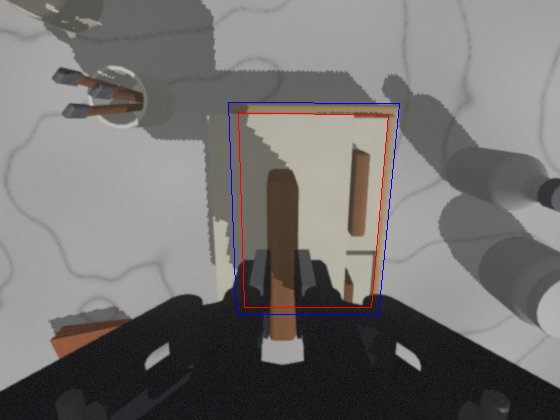

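>>> {"fn": "play_rows", "kwargs": {"hand": [-1,-1,-1,-1,-1,-1,-1,-1,-1,-1], "dp": [[0.001,-0.0025,-0.02],[0,0,-0.035],[0,0,-0.025],[0,0,-0.01],[0,0,0],[0,0,0],[0,0,0],[0,0,0],[0,0,0],[0,0,0]], "rot": [[0,0,-0.006],[0,0,0],[0,0,0],[0,0,0],[0,0,0],[0,0,0],[0,0,0],[0,0,0],[0,0,0],[0,0,0]]}}

```text
clock: 19.45
eef_pos: [534.5, -34.6, 148.2]
ee_rot: [-0.443, 0.443, 0.551, -0.551]
wrist_force: [0.2, 1.6, -5.8]
finger_gap: 10.4
```

```bash
python3 - <<'E'
from h import *
s=st();m=camera_model('wrist');f=grab_frame('wrist')
s2=st()
p=(s2['eef_pos'][0],s2['eef_pos'][1],.217);z=s2['eef_pos'][2]-72.5
cv2.imwrite('pics/w7.png',f)
for q,zz,P,c in(((562.9,7.6,.217),0,[(-110,-75,62),(110,-75,62),(110,75,62),(-110,75,62)],(0,0,255)),(p,z,[(-68,-38,66),(68,-38,66),(68,38,66),(-68,38,66)],(0,255,0)),((518,39,.217),10,[(-70,-32,60),(70,-32,60),(70,32,60),(-70,32,60)],(255,0,0))):
    cv2.polylines(f,[np.round(proj(m,place(P,q,zz))).astype(int)],True,c,1)
cv2.imwrite('pics/w7o.png',cv2.resize(f[:340,130:450],None,fx=1.75,fy=1.75))
E
```

```text
t 19.45 tcp [534.5 -34.6 148.2] jawang 1.788 down [ 0. -0. -1.] q [-0.06  0.34 -0.01  1.22 -0.   -0.28] F [ 0.2  1.6 -5.8] gap 10.4
t 19.5 tcp [534.5 -34.6 148.1] jawang 1.787 down [ 0. -0. -1.] q [-0.06  0.34 -0.01  1.22 -0.   -0.28] F [ 1.  -0.9 -5.9] gap 10.1
```

View pics/w7o.png

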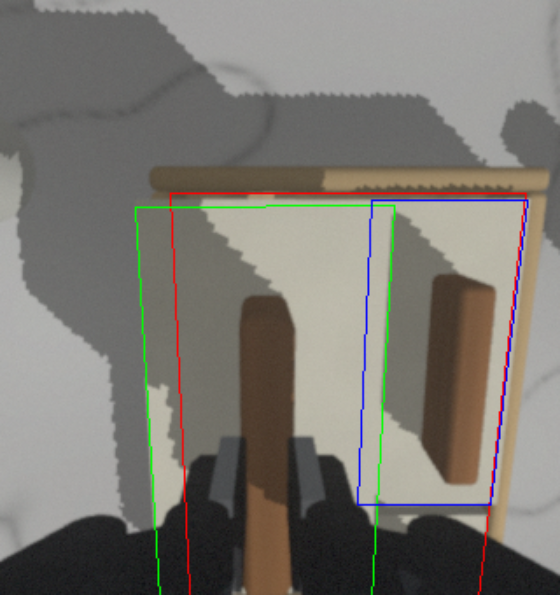

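>>> {"fn": "play_rows", "kwargs": {"hand": [-1,-1,-1,-1,-1,-1,-1,-1,-1,-1], "dp": [[0.001,0.001,-0.008],[0,0,-0.01],[0,0,-0.01],[0,0,-0.01],[0,0,-0.008],[0,0,-0.006],[0,0,0],[0,0,0],[0,0,0],[0,0,0]], "rot": [[0,0,0],[0,0,0],[0,0,0],[0,0,0],[0,0,0],[0,0,0],[0,0,0],[0,0,0],[0,0,0],[0,0,0]]}}

```text
clock: 20.75
eef_pos: [535.7, -33.6, 96.4]
ee_rot: [-0.443, 0.443, 0.551, -0.551]
wrist_force: [-0.3, -0.1, -5.3]
finger_gap: 10.7
```

No contact with the walls. Lowering the last 14 mm and releasing.

>>> {"fn": "play_rows", "kwargs": {"hand": [-1,-1,-1,-1,-1,-1,-0.2,-0.2,-0.2,-0.2], "dp": [[0,0,-0.006],[0,0,-0.004],[0,0,-0.0025],[0,0,-0.0015],[0,0,0],[0,0,0],[0,0,0],[0,0,0],[0,0,0.01],[0,0,0.05]], "rot": [[0,0,0],[0,0,0],[0,0,0],[0,0,0],[0,0,0],[0,0,0],[0,0,0],[0,0,0],[0,0,0],[0,0,0]]}}

```text
clock: 22.0
eef_pos: [532.9, -33.2, 140.0]
ee_rot: [0.445, -0.441, -0.55, 0.553]
wrist_force: [0.8, -0.4, 0.6]
finger_gap: 34.3
```

```bash
python3 - <<'E'
from h import *
st()
m=camera_model('top');f=grab_frame('top')
for d in cut_out('top','round_press'): print(d['location'],f[d['mask']].mean(0).round(),*fit([(m,d['mask'])],'round_press',[*back(m,d['location'],45),0]))
m=camera_model('scene');f=grab_frame('scene')
for d in cut_out('scene','round_press'): print(d['location'],f[d['mask']].mean(0).round(),*fit([(m,d['mask'])],'round_press',[*back(m,d['location'],45),0]))
E
```

```text
t 22.0 tcp [532.9 -33.2 140. ] jawang 1.788 down [-0.008  0.001 -1.   ] q [-0.06  0.35 -0.02  1.21  0.   -0.28] F [ 0.8 -0.4  0.6] gap 34.3
[392.3, 280.4] [ 21.  29. 102.] [ 2.81183066e+02 -3.18974038e+02  3.84304805e-02] 0.9316712834718375
[431.2, 244.9] [66. 37. 63.] [ 3.70732978e+02 -4.20166382e+02  9.96715106e-02] 0.9645042839657283
[376.9, 233.6] [68. 77. 82.] [ 3.94526358e+02 -2.92101599e+02  7.24232311e-02] 0.9553267390951841
[166.6, 157.5] [63. 35. 57.] [ 3.71825704e+02 -4.18302692e+02  5.57278634e-02] 0.9504311681866121
[192.0, 170.8] [62. 68. 73.] [ 3.93912391e+02 -2.95684217e+02 -1.68588584e-02] 0.4911259487530675
[217.8, 154.6] [23. 24. 88.] [ 2.80101203e+02 -3.18545930e+02  1.56599491e-01] 0.4593348699374382
[205.7, 198.2] [91. 96. 98.] [ 4.77198153e+02 -2.03844092e+02 -1.94591240e-01] 0.6715281414930905
```

>>> {"fn": "play_rows", "kwargs": {"hand": [-0.1,0.2,0.4,0.4,0.4,0.4,0.4,0.4,0.4,0.4], "dp": [[0,0,0.04],[-0.008,-0.015,0.03],[-0.019,-0.036,0],[-0.019,-0.036,0],[-0.019,-0.036,0],[-0.019,-0.036,0],[-0.019,-0.036,0],[-0.019,-0.036,0],[-0.0165,-0.028,0],[0,0,0]], "rot": [[0,0,0],[0,0,0],[0,0,0],[0,0,0],[0,0,0],[0,0,0],[0,0,0],[0,0,0],[0,0,0],[0,0,0]]}}

```text
clock: 23.45
eef_pos: [395.5, -293.7, 210.9]
ee_rot: [0.445, -0.443, -0.55, 0.55]
wrist_force: [-0.8, 0.6, -0.2]
finger_gap: 59.7
```

```bash
python3 look.py wrist,round_press,394.5,-292,0,0,w8.png top,wide_press,533,-33,.217,10, top,crate,563,7.6,.217,0,t8.png scene,wide_press,533,-33,.217,10,s8.png
python3 -c "
import cv2,numpy as np
a=cv2.resize(cv2.imread('pics/t8.png')[100:250,190:390],(560,420),interpolation=cv2.INTER_CUBIC)
b=cv2.resize(cv2.imread('pics/w8.png'),(240,180));c=cv2.resize(cv2.imread('pics/s8.png')[130:330,110:350],(240,200))
o=np.zeros((420,800,3),np.uint8);o[:,:560]=a;o[:180,560:]=b;o[190:390,560:]=c;cv2.imwrite('pics/m8.png',o)"
```

```text
t 23.45 tcp [ 395.5 -293.7  210.9] jawang 1.784 down [-0.002  0.001 -1.   ] q [-0.64  0.23  0.    1.35 -0.   -0.85] F [-0.8  0.6 -0.2] gap 59.7
wrist round_press [284.7, 185.4] 0.73 4159 [ 394.046 -292.316    0.03 ] 0.9810512904086047
top wide_press [278.1, 176.1] 0.84 1836 [534.158 -36.435   0.221] 0.9645263441584692
top crate [265.2, 143.9] 0.89 6822 [562.74    7.32    0.213] 0.9823528875019389
scene wide_press [251.5, 234.2] 0.7 2628 [533.114 -36.752   0.231] 0.825988187187642
```

View pics/m8.png

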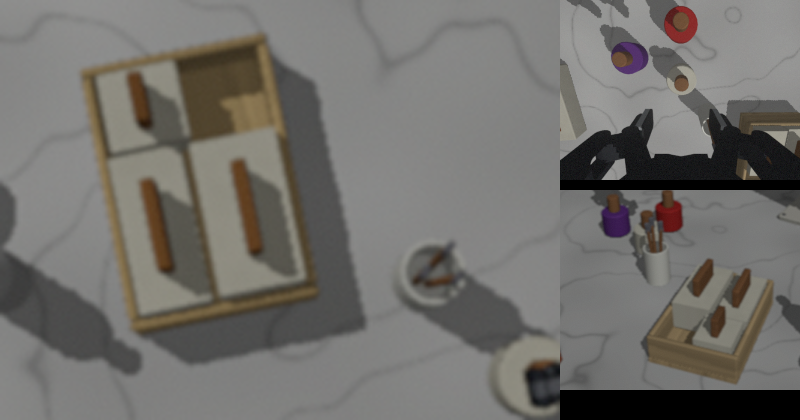

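All three blocks are flat and in place, with the free pocket at upper right. The wrist view confirms the pale round press is the one under the gripper, with purple and red well clear of it.

>>> {"fn": "play_rows", "kwargs": {"hand": [0.4,0.4,0.4,0.4,0.4,-1,-1,-1,-1,-1], "dp": [[-0.0013,0.0012,-0.03],[0,0,-0.05],[0,0,-0.04],[0,0,-0.019],[0,0,0],[0,0,0],[0,0,0],[0,0,0],[0,0,0],[0,0,0.005]], "rot": [[0,0,0],[0,0,0],[0,0,0],[0,0,0],[0,0,0],[0,0,0],[0,0,0],[0,0,0],[0,0,0],[0,0,0]], "squeeze": 60}}

```text
clock: 25.1
eef_pos: [395.4, -291.2, 78.2]
ee_rot: [-0.443, 0.443, 0.551, -0.551]
wrist_force: [-0.1, 0.1, -2.1]
finger_gap: 24.9
```

>>> {"fn": "play_rows", "kwargs": {"hand": [-1,-1,-1,-1,-1,-1,-1,-1,-1,-1], "dp": [[0,0,0.045],[0,0,0.06],[0.004,0.006,0.055],[0.03,0.034,0.005],[0.039,0.044,0],[0.039,0.044,0],[0.039,0.044,0],[0.039,0.044,0],[0.036,0.041,0],[0.0195,0.022,0]], "rot": [[0,0,0],[0,0,0],[0,0,0],[0,0,0],[0,0,0],[0,0,0],[0,0,0],[0,0,0],[0,0,0],[0,0,0]]}}

```text
clock: 26.35
eef_pos: [642.0, -9.6, 241.6]
ee_rot: [0.443, -0.442, -0.551, 0.552]
wrist_force: [0.8, -1.0, -2.3]
finger_gap: 25.1
```

```bash
python3 - <<'E'
from h import *
st();m=camera_model('wrist');f=grab_frame('wrist');s=st()
p=(*s['eef_pos'][:2],0);z=s['eef_pos'][2]-72
C=(562.8,7.5,.216)
k=[d['mask'] for d in cut_out('wrist','round_press')][0];print(k.sum(),*fit([(m,k)],'round_press',p,z))
for q,zz,P,c in((C,0,[(-110,-75,62),(110,-75,62),(110,75,62),(-110,75,62)],(0,0,255)),(p,z,[a for a in cyl(70,0,64) if a[2]==64],(0,255,0)),(p,z,[a for a in cyl(30,64,104) if a[2]==104],(0,255,0))):
    cv2.polylines(f,[np.round(proj(m,place(P,q,zz))).astype(int)],True,c,1)
cv2.imwrite('pics/w9o.png',f)
E
```

```text
t 26.35 tcp [642.   -9.6 241.6] jawang 1.79 down [-0.002  0.001 -1.   ] q [-0.02  0.54  0.53  1.57  0.   -0.23] F [ 0.8 -1.  -2.3] gap 25.1
t 26.4 tcp [643.6  -7.  241. ] jawang 1.792 down [-0.001  0.003 -1.   ] q [-0.01  0.54  0.54  1.57  0.   -0.23] F [ 1.8  1.  -1.9] gap 24.8
10547 [ 6.37168708e+02 -9.96069083e+00  1.38037112e-01] 0.8623963858992835
```

View pics/w9o.png

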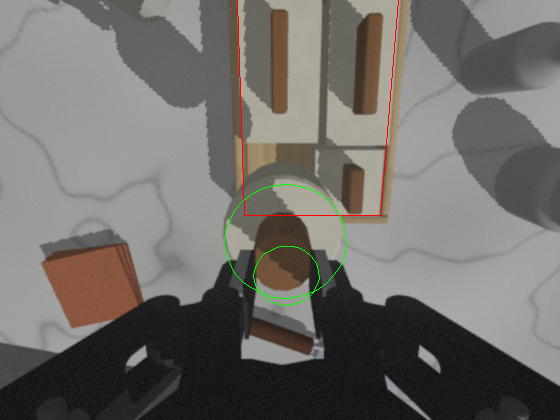

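>>> {"fn": "play_rows", "kwargs": {"hand": [-1,-1,-1,-1,-1,-1,-1,-1,-1,-1], "dp": [[0,-0.003,-0.02],[0,0,-0.03],[0,0,-0.025],[0,0,-0.01],[0,0,0],[0,0,0],[0,0,0],[0,0,0],[0,0,0],[0,0,0]], "rot": [[0,0,0],[0,0,0],[0,0,0],[0,0,0],[0,0,0],[0,0,0],[0,0,0],[0,0,0],[0,0,0],[0,0,0]]}}

```text
clock: 27.7
eef_pos: [641.2, -15.4, 158.2]
ee_rot: [-0.443, 0.443, 0.551, -0.551]
wrist_force: [-0.3, -0.9, -2.9]
finger_gap: 25.0
```

```bash
python3 - <<'E'
from h import *
s=st();m=camera_model('wrist');f=grab_frame('wrist')
z=s['eef_pos'][2]-72
k=[d['mask'] for d in cut_out('wrist','round_press')][0]
p,q=fit([(m,k)],'round_press',[*s['eef_pos'][:2],0],z);print(k.sum(),p,q)
C=(562.8,7.5,.216)
for n in('top','scene'):
    mm=camera_model(n);ff=grab_frame(n)
    d=sorted(cut_out(n,'round_press'),key=lambda d:np.ptp(ff[d['mask']].mean(0)))[0]
    print(n,d['location'],d['mask'].sum(),*fit([(mm,d['mask'])],'round_press',[640,-13,0],z))
for q,zz,P,c in((C,0,[(-110,-75,62),(110,-75,62),(110,75,62),(-110,75,62)],(0,0,255)),(p,z,[a for a in cyl(70,0,64) if a[2]==64],(0,255,0)),(p,z,[a for a in cyl(30,64,104) if a[2]==104],(0,255,0))):
    cv2.polylines(f,[np.round(proj(m,place(P,q,zz))).astype(int)],True,c,1)
cv2.imwrite('pics/w10.png',f[100:])
E
```

```text
t 27.7 tcp [641.2 -15.4 158.2] jawang 1.788 down [ 0.  0. -1.] q [-0.02  0.55  0.34  1.36  0.   -0.24] F [-0.3 -0.9 -2.9] gap 25.0
10642 [ 6.35876777e+02 -1.62434280e+01  1.26411277e-01] 0.8625970828288151
top [432.1, 243.0] 764 [640. -13.   0.] 0.0
scene [229.6, 237.4] 1788 [ 6.40054580e+02 -1.31558950e+01 -4.25723978e-02] 0.8646384613058337
```

View pics/w10.png

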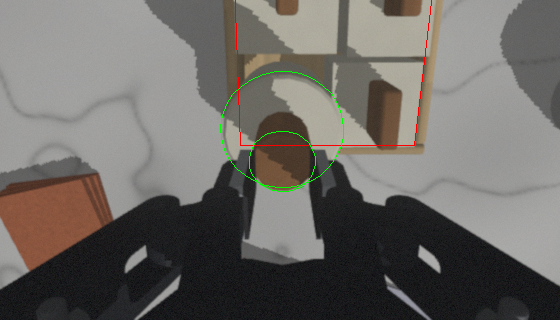

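The view shows the round press held over the pocket; gripper occlusion biases the fit, so I redo it using only the rows clear of the gripper.

```bash
python3 - <<'E'
from h import *
s=st();m=camera_model('wrist');f=grab_frame('wrist')
z=s['eef_pos'][2]-72
k=cut_out('wrist','round_press')[0]['mask'];kk=cv2.resize(k.astype(np.uint8),None,fx=K,fy=K,interpolation=cv2.INTER_NEAREST)
for rm in(215,235,250):
  for zz in(z,z-8):
    def cost(p):
        r=render(m,'round_press',[*p,0],zz)[:rm*K];q=kk[:rm*K];return 1-(r&q).sum()/(r|q).sum()
    r=minimize(cost,[640,-14],method='Nelder-Mead',options=dict(initial_simplex=[[640,-14],[648,-14],[640,-6]],xatol=.05,fatol=1e-4));print(rm,zz.round(1),r.x.round(1),round(1-r.fun,3))
for r in(160,170,180,190,200,210,220,230,240):
    c=np.where(k[r])[0];print(r,(c.min(),c.max()) if len(c) else None,end=' ')
ms=camera_model('scene');f=grab_frame('scene');ds=cut_out('scene','round_press')
d=min(ds,key=lambda d:abs(d['location'][0]-230));
for p0 in([632,-20,0],[646,-8,0]):print('scene',d['location'],*fit([(ms,d['mask'])],'round_press',p0,z))
E
```

```text
t 28.0 tcp [641.2 -15.4 158.1] jawang 1.787 down [-0. -0. -1.] q [-0.02  0.55  0.34  1.36 -0.   -0.24] F [ 0.2  0.7 -2.2] gap 24.6
215 86.1 [638.5 -15.6] 0.986
215 78.1 [639.1 -15.4] 0.983
235 86.1 [638.5 -15.6] 0.983
235 78.1 [639.  -15.4] 0.985
250 86.1 [638.5 -15.6] 0.977
250 78.1 [639.2 -15.4] 0.986
160 None 170 (np.int64(256), np.int64(310)) 180 (np.int64(245), np.int64(319)) 190 (np.int64(238), np.int64(326)) 200 (np.int64(231), np.int64(332)) 210 (np.int64(227), np.int64(336)) 220 (np.int64(224), np.int64(340)) 230 (np.int64(224), np.int64(341)) 240 (np.int64(225), np.int64(340)) scene [229.0, 239.2] [ 6.41235280e+02 -1.32469396e+01  1.81853645e-01] 0.9314246062873348
scene [229.0, 239.2] [ 6.41414253e+02 -1.31184796e+01  1.86032444e-01] 0.9314692486351159
```

>>> {"fn": "play_rows", "kwargs": {"hand": [-1,-1,-1,-1,-1,-1,-1,-1,-1,-1], "dp": [[0,0.0015,-0.01],[0,0,-0.012],[0,0,-0.01],[0,0,-0.01],[0,0,-0.008],[0,0,-0.007],[0,0,-0.005],[0,0,0],[0,0,0],[0,0,0]], "rot": [[0,0,0],[0,0,0],[0,0,0],[0,0,0],[0,0,0],[0,0,0],[0,0,0],[0,0,0],[0,0,0],[0,0,0]]}}

```text
clock: 29.45
eef_pos: [641.5, -14.0, 96.6]
ee_rot: [-0.443, 0.443, 0.551, -0.551]
wrist_force: [0.6, 0.1, -2.8]
finger_gap: 24.9
```

>>> {"fn": "play_rows", "kwargs": {"hand": [-1,-1,-1,-1,-1,-1,-1,-1,-1,-1], "dp": [[0,0,-0.005],[0,0,-0.004],[0,0,-0.002],[0,0,-0.001],[0,0,-0.001],[0,0,-0.001],[0,0,0],[0,0,0],[0,0,0],[0,0,0]], "rot": [[0,0,0],[0,0,0],[0,0,0],[0,0,0],[0,0,0],[0,0,0],[0,0,0],[0,0,0],[0,0,0],[0,0,0]]}}

```text
clock: 30.7
eef_pos: [642.4, -13.8, 85.2]
ee_rot: [-0.442, 0.444, 0.552, -0.55]
wrist_force: [-3.7, 0.2, 10.4]
finger_gap: 25.0
```

>>> {"fn": "play_rows", "kwargs": {"hand": [-1,-1,-1,-1,-1,-1,-1,-1,-1,-1], "dp": [[0,0,0.002],[-0.001,0,0],[-0.001,0,0],[0,0,0],[0,0,-0.001],[0,0,-0.001],[0,0,0],[0,0,0],[0,0,0],[0,0,0]], "rot": [[0,0,0],[0,0,0],[0,0,0],[0,0,0],[0,0,0],[0,0,0],[0,0,0],[0,0,0],[0,0,0],[0,0,0]]}}

```text
clock: 31.95
eef_pos: [640.8, -14.1, 84.8]
ee_rot: [-0.442, 0.444, 0.552, -0.55]
wrist_force: [-1.5, -0.4, 13.1]
finger_gap: 25.0
```

```bash
python3 - <<'E'
from h import *
s=st();print(s['moment'])
ms=camera_model('scene');f=grab_frame('scene');cv2.imwrite('pics/s11.png',f);ds=cut_out('scene','round_press')
d=min(ds,key=lambda d:abs(d['location'][0]-230))
for z in(6,10,13,16):print(z,d['location'],*fit([(ms,d['mask'])],'round_press',[638,-13,0],z))
E
```

```text
t 31.95 tcp [640.8 -14.1  84.8] jawang 1.787 down [ 0.004 -0.    -1.   ] q [-0.02  0.58  0.21  1.19 -0.   -0.24] F [-1.5 -0.4 13.1] gap 25.0
[-0.02618127  0.40009664  0.02597416]
6 [230.0, 262.4] [ 6.14877504e+02 -3.46453334e+01  4.20716760e-01] 0.6872136462959048
10 [230.0, 262.4] [617.37868153 -31.65943774   0.87395976] 0.6808087850793098
13 [230.0, 262.4] [ 6.20468170e+02 -2.94316610e+01  6.04951257e-01] 0.6768560461980013
16 [230.0, 262.4] [622.49939714 -27.77164211   0.78366643] 0.6721896332887379
```

>>> {"fn": "play_rows", "kwargs": {"hand": [-1,-1,0.1,0.1,0.1,0.1,0.1,0.1,0.1,0.1], "dp": [[0,0,0.0015],[0,0,0],[0,0,0],[0,0,0],[0,0,0],[0,0,0.01],[0,0,0.045],[0,0,0.05],[-0.02,0,0.02],[-0.03,0,0]], "rot": [[0,0,0],[0,0,0],[0,0,0],[0,0,0],[0,0,0],[0,0,0],[0,0,0],[0,0,0],[0,0,0],[0,0,0]]}}

```text
clock: 33.3
eef_pos: [590.9, -14.0, 211.9]
ee_rot: [-0.441, 0.445, 0.553, -0.55]
wrist_force: [-0.4, -0.4, -0.3]
finger_gap: 46.6
```

>>> {"fn": "play_rows", "kwargs": {"hand": [0.1,0.1,0.1,0.1,0.1,0.1,0.1,0.1,0.1,0.1], "dp": [[-0.04,0,0.01],[-0.04,0.0,0],[-0.04,0,0],[-0.04,0,0],[-0.04,0,0],[-0.03,0,0],[-0.03,0,0],[-0.03,0,0],[0,0,0],[0,0,0]], "rot": [[0,0,0],[0,0,0],[0,0,0],[0,0,0],[0,0,0],[0,0,0],[0,0,0],[0,0,0],[0,0,0],[0,0,0]]}}

```text
clock: 34.55
eef_pos: [300.1, -13.9, 219.4]
ee_rot: [-0.442, 0.444, 0.552, -0.551]
wrist_force: [0.1, 0.1, -0.2]
finger_gap: 46.8
```

```bash
python3 - <<'E'
from h import *
np.set_printoptions(precision=3,suppress=True)
st()
T={'round_press':(639.5,-13,0),'square_press':(626,58,.217),'long_press':(518,39,.217),'wide_press':(534,-36,.217),'slip_bottle':(473,184,0),'brush_jar':(483,-197,0),'pigment_tub':(582,293,0)}
pics=[]
for n in('top','scene'):
    m=camera_model(n);f=grab_frame(n);pics.append(f)
    for t,p in T.items():
        z=10 if 'press' in t else 0;e=proj(m,[[p[0],p[1],z+45]])[0]
        ds=cut_out(n,t)
        if not ds:print(n,t,'-');continue
        d=min(ds,key=lambda d:np.hypot(*(np.array(d['location'])-e)))
        x,q=fit([(m,d['mask'])],t,p,z);print(n,t,np.round(d['location']),x,round(q,3))
        if 'press' in t: print('    z scan',[(zz,round(fit([(m,d['mask'])],t,x,zz)[1],3)) for zz in(5,15,20)])
a=cv2.resize(pics[0][110:230,200:320],(400,400),interpolation=cv2.INTER_CUBIC);b=cv2.resize(pics[1][180:340,180:340],(400,400),interpolation=cv2.INTER_CUBIC)
cv2.imwrite('pics/f.png',np.hstack([a,b]))
E
```

```text
t 34.55 tcp [300.1 -13.9 219.4] jawang 1.787 down [ 0.003 -0.    -1.   ] q [-0.05 -0.17 -0.39  1.35  0.   -0.26] F [ 0.1  0.1 -0.2] gap 46.8
top round_press [268. 132.] [639.519 -13.299   0.114] 0.871
    z scan [(5, np.float64(0.878)), (15, np.float64(0.863)), (20, np.float64(0.855))]
top square_press [242. 140.] [627.834  58.116   1.766] 0.912
    z scan [(5, np.float64(0.914)), (15, np.float64(0.908)), (20, np.float64(0.904))]
top long_press -
top wide_press [277. 177.] [534.116 -36.244   0.219] 0.973
    z scan [(5, np.float64(0.972)), (15, np.float64(0.972)), (20, np.float64(0.968))]
top slip_bottle [185. 198.] [472.766 181.5     0.262] 0.797
top brush_jar [343. 196.] [ 482.469 -198.483    0.143] 0.93
top pigment_tub [146. 156.] [580.749 291.912   0.118] 0.863
scene round_press [234. 262.] [617.066 -32.487   0.352] 0.687
    z scan [(5, np.float64(0.696)), (15, np.float64(0.677)), (20, np.float64(0.667))]
scene square_press [269. 271.] [596.05   42.175   0.285] 0.669
    z scan [(5, np.float64(0.676)), (15, np.float64(0.662)), (20, np.float64(0.653))]
scene long_press [293. 236.] [473.307  23.91    3.469] 0.675
    z scan [(5, np.float64(0.682)), (15, np.float64(0.666)), (20, np.float64(0.659))]
scene wide_press [257. 225.] [491.447 -53.949   0.371] 0.66
    z scan [(5, np.float64(0.667)), (15, np.float64(0.652)), (20, np.float64(0.645))]
scene slip_bottle [372. 252.] [469.137 189.213   0.004] 0.837
scene brush_jar [207. 199.] [ 480.541 -198.926    0.134] 0.771
scene pigment_tub [408. 319.] [581.789 296.291   0.   ] 0.885
```

View pics/f.png

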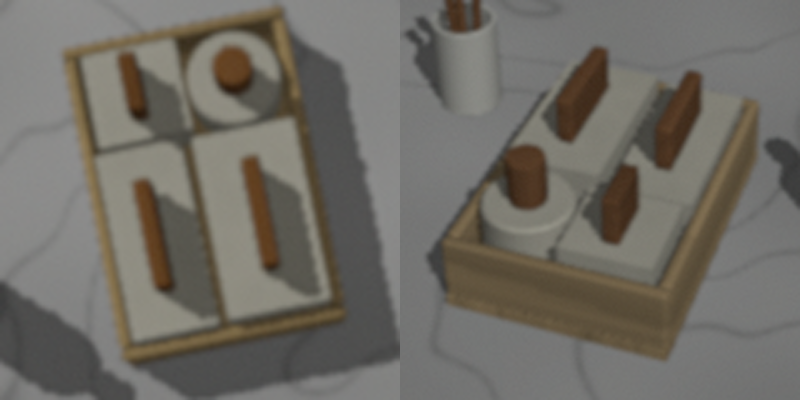

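The final view shows all four presses upright and level inside the crate. The bottle, jar and tub are where they were at the start, and the arm is clear.

```bash
python3 -c "
from plant import *
print(hand_in())"
```

```text
the job is handed in; nothing more can be done
None
```

All four presses are packed in the crate and the job is handed in at about 35 s of the 72 s allowed. I moved the askew square press to the far left corner first. The long press then went along the left wall, the wide press along the right wall, and the pale round press in the remaining pocket. Each was lowered slowly and released at floor height.

**Final checks that passed:**
- The last pictures show all four upright and level inside the walls.
- The top camera puts the square, wide and round presses where I meant them to go.
- The bottle, brush jar and tub are within a few mm (about the measuring error) of where they started. I did not move the red and purple look-alikes.
- The highest wrist force I read was about 13 N, as the round press reached the floor.

**Checks that failed or disagreed:**
- The scene camera's position fits for the packed presses were poor, because the presses hide one another and the crate walls hide them too. I did not use them.
- The top camera missed the long press in the final check, so its place rests on the pictures alone.
- The round press met resistance about 2–3 mm higher than I had calculated. I took that as floor contact with some give in the arm, and the picture shows it sitting level.
- The finger gap on the round knob read 25 mm, against a stated 30 mm. The grip held.

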